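Centre the sauce pot on the portion scale and tare it

TASK

The little white sauce pot stands off-centre on the round steel pan of the portion scale: nudge it with light taps of the fingertips, low on its belly from the outside, until it stands in the middle of the pan, to about half a centimetre, then take the fingers away from it. Then press the scale's large round button (not the small one) all the way down and let it come up again. Never take the pot between the fingers, lift it or tip it over, push it only lightly, and leave everything else on the table where it is.

Things in the scene. Friction and masses are not known exactly. Their poses are not given: they have to be found in the camera images.
- scale: electronic portion scale, fixed to the table: white housing 230 (x) x 180 (y) x 40 mm tall. Origin: centre of its underside, on the table. Its +x axis points from the button edge towards the pan, +z up. The pan's axis stands at x = +25 mm, y = 0; the buttons sit along the -x edge
- pan_centre (a point): centre of the top face of the scale's fixed round steel pan, a flat rimless disc 110 mm across and 6 mm thick; the top face lies 56 mm above the table
- pot: small glazed white sauce pot, lid fixed on, standing off-centre on the pan. Origin: centre of its underside; z axis up through the lid knob. 80 mm tall: belly 66 mm across from 22 to 32 mm above the foot, neck 44 mm at 54 mm, lid 47 mm across (55 to 60 mm), knob 16 mm across. Its foot is only 33 mm across and slightly domed (flat 18 mm in the middle), so it rocks. About 0.19 kg, varying by a third
- pot_belly (a point): point on the pot's axis at the height of its belly, 27 mm above the foot. Pushed slowly here the pot slides on the pan (friction about 0.4) almost upright; pushed at the lid or hit hard it leans and can topple; let go after a small lean, it rights itself. An upright finger with its tip 10 to 20 mm above the pan meets the belly first. Over about 12 N is too hard a push
- tare (a joint): the scale's large round button, cap 28 mm across: 0 when up, 0.006 m fully down; sprung, about 4 N to press fully, comes up by itself
- tare_top (a point): centre of the large button's cap (58 mm above the table when up); it is pressed straight down. On the scale at x = -85, y = +55 mm
- power (a joint): the scale's small round button, cap 14 mm across, at the other end of the button edge (scale x = -85, y = -55 mm), the same height: 0 up, 0.006 m fully down; not to be pressed
- lunch_box: closed lunch box, brown moulded tray with a clear lid, 162 x 202 x 50 mm. Bystander; origin at the middle of its underside
- dip_cup: low black lidded dip cup, 62 mm across, 33 mm tall, beside the scale. Bystander; origin at the middle of its underside
- dip_cup_2: a second black dip cup, the same, behind the scale. Bystander; origin at the middle of its underside
- tape_roll: roll of packing tape lying flat, 80 mm across, 24 mm tall, beside the scale. Bystander; origin at the middle of its underside
- spoon: wooden serving spoon lying beside the scale, under 35 mm tall. Bystander; origin at the underside of its middle
- bowl: small steel bowl, 120 mm across, 50 mm tall. Bystander; origin at the middle of its underside
- sauce_bottle: closed dark red sauce bottle, 58 mm across, 160 mm tall. Bystander; origin at the middle of its underside
Not all that is in view belongs to the job. Of the things that look like the pot, the middle-sized one is meant.

How it is judged:
On the way, in this order (a step that is already met when the one before it is completed fails the run):
1. the pot stands upright and still within 7 mm of the pan's centre, with no finger on it (horizontal distance between pot and pan_centre below 0.007 m and angle between pot's own z axis and vertical below 0.05 rad and z of pot in the frame of pan_centre between -0.004 and 0.004 m and linear speed of pot below 0.01 m/s and contact force between each of the arm, the fingers and pot below 0.05 N), for 0.4 s.
2. the large button is pressed down (value of joint tare above 0.0045 m), for 0.05 s.
At the end, for the whole second after the job is handed in: The pot's axis is within 7 mm of the pan's centre, the pot upright (within 0.05 rad), on the pan and at rest, and both buttons are up (horizontal distance between pot and pan_centre below 0.007 m and angle between pot's own z axis and vertical below 0.05 rad and z of pot in the frame of pan_centre between -0.004 and 0.004 m and linear speed of pot below 0.01 m/s and value of joint each of tare, power below 0.001 m); the robot touches nothing.
It fails at once if the pot is lifted, tipped by more than 0.3 rad, or off the pan (z of pot in the frame of pan_centre above 0.009 m or z of pot in the frame of pan_centre below -0.006 m or angle between pot's own z axis and vertical above 0.3 rad).
It fails at once if the pot is pushed with more than a light push (12 N) (contact force between any of the fingers, the arm and pot above 12 N).
It fails at once if the pot is taken between the fingers (the grasp point comes within 14 mm of the pot's axis, below 95 mm above its foot) (horizontal distance between the grasp point and pot below 0.014 m and z of the grasp point in the frame of pot below 0.095 m).
It fails at once if the small button is pressed, or the large one while the pot is more than 10 mm off-centre (value of joint power above 0.003 m or (value of joint tare above 0.0045 m and horizontal distance between pot and pan_centre above 0.01 m)).
It fails at once if a bystander is moved by more than 15 mm (distance of any of lunch_box, dip_cup, dip_cup_2, tape_roll, spoon, bowl, sauce_bottle from where it was at the start of the episode above 0.015 m).
It also fails if it takes over 48 s, if anything falls off the work surface, if the arm or the gripper's body presses on something with over 40 N, if the wrist force passes 120 N, or if a joint passes its speed limit or range.

ROBOT

A 7-joint arm with a two-finger parallel gripper is mounted at the origin on the work surface. World frame = base frame: x ahead of the robot, y to its left, z up, the work surface at z = 0. Lengths are in m, angles in rad, forces in N, time in s.
With the tool pointing down it reaches from about 0.425 to 0.925 m from the base axis. Payload 6.8 kg.
Tool frame: the origin (TCP) lies at the very end of the fingers, on their centre line; the grasp point (between the pads) lies bot.grip_point_offset behind it (bot.grip_point_offset is the distance from the TCP to the grasp point, in m); z points along the fingers, y is the line along which they close (so a half turn about z gives the same grasp; the last joint's range is limited). The gripper opens to 85 mm and grips with 20 to 120 N. Pads are 22 mm wide; open, the fingers measure 114 mm over their backs; the gripper's body (76 mm by 85 mm) begins 54 mm behind the grasp point. The pads swing forward as they close: fully open they stand 13 mm farther back than shut.
Start: joints at [-1.283, 0.477, 0.022, 1.555, -0.011, 1.109, -0.083], TCP at [0.26, 0.623, 0.231] pointing down, gripper open.
Joint ranges: [-2.96, 2.96], [-0.34, 2.1], [-1.41, 1.46], [0.24, 2.44], [-1.37, 4.51], [0.17, 1.92], [-2.96, 2.96]. Speed limits (rad/s): [2.39, 2.39, 3.14, 3.14, 3.14, 3.14, 3.14].

INTERFACE

Orientations are given as a unit quaternion [w, x, y, z].
In Python, from station import bot, imaging gives the robot as it stands. The module is installed in compiled form; this text tells all that it offers.
- The arm moves only by the tool carry_out, never from a script. Its argument "targets" is one flat list of numbers, 5 for each row, row after row: the closure in counts, from 0 (fully open) to 255 (shut), then the shift along the world's x, y, z in mm, then the turn about the world's z in degrees. A call has 1 to 20 rows; each row shifts and turns the commanded pose from where the row before left it; what a row does not reach is not made up. A row lasts 1/10 s, in which the tool goes at most 50 mm and 8.59 degrees, less where a joint would pass 70% of its speed; a pose out of reach is approached as far as the arm can. A call is refused whole if a number of a shift passes 50 or a number of a turn 8.59, either way. A call with a gripper value outside its range is refused whole. The fingers move at their own pace and stop on an object; "newtons" is the grip in N (left out, the last holds). Time passes only in rows, so rows that do not move let the fingers close. It gives the time, the measured TCP pose, the force, the opening and the grip force at its end, in the units of the state.
- bot.get_obs(): the state, without advancing time (a new reading comes with each control period).
- imaging.read_camera(name): name is "scene" or "top" or "wrist"; returns a dict with "frame" (384x512x3 uint8, red, green, blue), "fov_y" (degrees; the focal length in pixels is half the picture's height over the tangent of half this angle, whatever the lens; pixels are square), "cx", "cy" (the principal point, pixels), "pose" (4x4, takes a point from camera to world coordinates); the wrist camera has in their place "tool_from_camera" (4x4, takes a point from camera to tool coordinates, whose origin is the TCP and whose axes are the flange's). Camera axes: x right, y up, looking along -z (the intrinsics and any distortion apply to the point x, -y, -z); pixel columns grow to the right and rows downward; lengths in m; the calibration is good to about 2 mm. A picture is of the moment at which its call begins: read the wrist's pose just before it. There is no depth.
- bot.hand_in(): hands the job in; it is judged then, once.
The state is a dict: "t": time; "q": joint angles; "joint_vel": joint speeds; "joint_torque": joint torques, N m; "eef_pos": TCP position; "tool_rot": TCP orientation; "contact_force": force on the tool from outside, world axes, zero at the start; "torque": the same for the moment, N m; "gripper_width": opening from 0.0 (shut) to 1.0 (fully open); "grasp_force": force on a finger pad.
Only numpy, scipy, OpenCV 4.12 (cv2) and the standard library are available. Lean on these libraries where they do the work, as an engineer would, in place of code of your own. Each camera call takes 0.05 s, during which the arm holds its last target. There are 200 camera calls.

## Working session

There is one attempt and no reset: what is moved stays moved. The work goes in short steps, Python scripts to look and compute and a tool call to move; the robot and the scene stay as the last step left them, time stands still between calls to the robot, and variables do not carry over. Pictures are saved under pics/ and viewed, at most 10 in all, crops included, and the job is handed in when it is done.

Besides the shell and the picture viewer there is one more tool, called by a JSON object that holds its "fn" and its "kwargs", one argument or row to a line. carry_out: Moves the arm, as the interface text tells. Its arguments: {"type":"object","properties":{"targets":{"type":"array","items":{"type":"number"}},"newtons":{"type":"number"}},"required":["targets"]}

```bash
mkdir -p pics
cat > h.py <<'E'
import numpy as np, cv2
from station import bot, imaging
def cam(n):
    d=imaging.read_camera(n); return d
def ray(d,u,v):
    f=d['frame'].shape[0]/2/np.tan(np.radians(d['fov_y'])/2)
    p=np.array([(u-d['cx'])/f,(v-d['cy'])/f])
    dist=d.get('distortion')
    P=d['pose']; r=P[:3,:3]@np.array([p[0],-p[1],-1.]); return P[:3,3],r
def onplane(d,u,v,z):
    o,r=ray(d,u,v); return o+r*(z-o[2])/r[2]
def proj(d,X):
    f=d['frame'].shape[0]/2/np.tan(np.radians(d['fov_y'])/2)
    P=d['pose']; c=P[:3,:3].T@(np.asarray(X)-P[:3,3]); return d['cx']+f*c[0]/-c[2], d['cy']-f*c[1]/-c[2]
E
python3 - <<'E'
from h import *
ims=[]
for n in ['scene','top']:
    d=cam(n); print(n,{k:v for k,v in d.items() if k!='frame'}); ims.append(d['frame'])
    cv2.imwrite(f'pics/{n}0.png',cv2.resize(d['frame'][:,:,::-1],(800,600)))
o=bot.get_obs();print(o, bot.grip_point_offset)
w=cam('wrist');print({k:v for k,v in w.items() if k!='frame'})
E
```

```text
scene {'fov_y': 46.458515478546786, 'cx': 259.22150289859417, 'cy': 191.86579910328393, 'pose': array([[-0.86367124, -0.27550396,  0.42210136,  1.09238687],
       [ 0.5035531 , -0.50897138,  0.69812779,  0.90490374],
       [ 0.02250054,  0.81550334,  0.57831482,  0.84014819],
       [ 0.        ,  0.        ,  0.        ,  1.        ]])}
top {'fov_y': 46.532049916578146, 'cx': 246.82553450917965, 'cy': 194.8612948361494, 'pose': array([[ 0.02284771,  0.99537823, -0.09327461,  0.40598541],
       [-0.99968664,  0.0217924 , -0.01231697, -0.027065  ],
       [-0.01022737,  0.0935268 ,  0.99556423,  1.45625276],
       [ 0.        ,  0.        ,  0.        ,  1.        ]])}
{'t': 0.1, 'q': array([-1.28307851,  0.47770243,  0.02233578,  1.55633072, -0.01148527,
        1.10929165, -0.08309746]), 'joint_vel': array([-1.27401654e-03, -2.22127059e-03,  1.54415184e-04, -2.22506188e-03,
       -2.16546840e-04,  5.48272188e-04,  1.67617532e-05]), 'joint_torque': array([ 3.73110117e-03, -5.97763932e+01,  1.61345467e+00, -2.81954277e+01,
        1.28611136e-02,  5.08533034e-03,  8.28396765e-06]), 'eef_pos': array([0.26006356, 0.62232666, 0.2304421 ]), 'tool_rot': array([-9.55801991e-05,  1.96602038e-01,  9.80483042e-01, -7.96284367e-04]), 'contact_force': array([ 0.29873001,  0.02399127, -0.16128773]), 'torque': array([0.00321878, 0.05090628, 0.05925268]), 'grasp_force': 0.0, 'gripper_width': 0.9975069170303579} 0.0187
{'fov_y': 63.171044572786826, 'cx': 257.5168102051398, 'cy': 195.7098983310156, 'tool_from_camera': array([[ 7.63644803e-04,  9.47675526e-01,  3.19234262e-01,
         8.30137899e-02],
       [ 9.99999602e-01, -5.76703170e-04, -6.80118164e-04,
        -3.53049778e-04],
       [-4.60427928e-04,  3.19234655e-01, -9.47675590e-01,
        -1.43145317e-01],
       [ 0.00000000e+00,  0.00000000e+00,  0.00000000e+00,
         1.00000000e+00]])}
```

View pics/scene0.png

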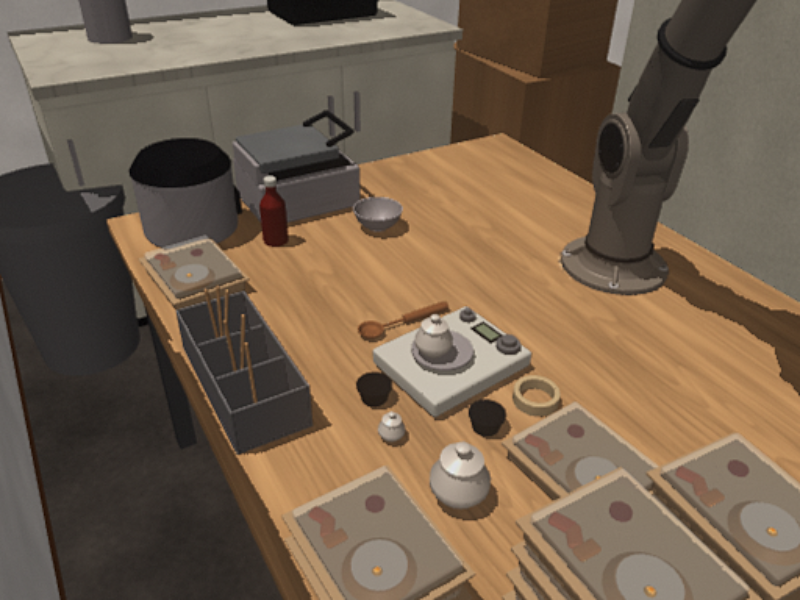

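View pics/top0.png

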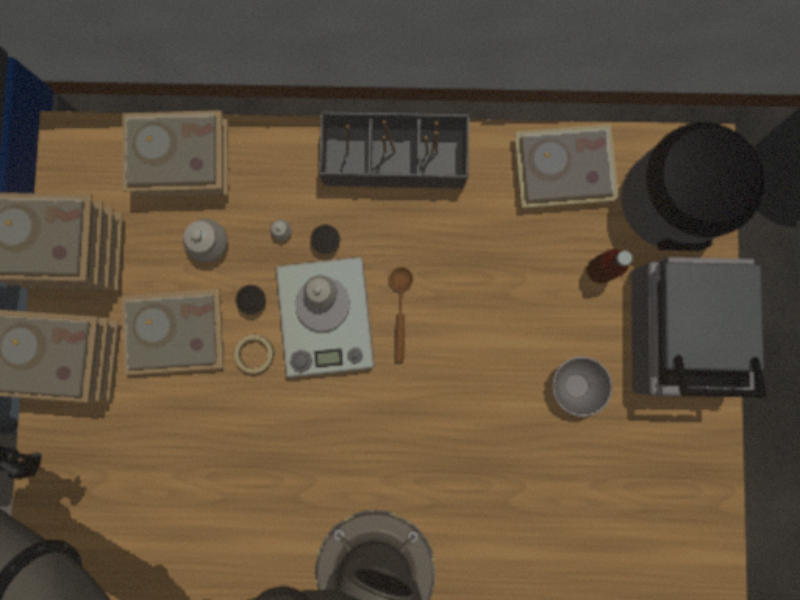

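Candidates that look like the pot (top view, 800x600 px): a large one at (205,242), a small one at (281,231), and a middle-sized one on the pan at (320,292). I choose the one on the pan and will check it in a crop that puts both views side by side.

Run:
```python
from h import *
a=cam('top');b=cam('scene')
A=a['frame'][155:250,170:250];B=b['frame'][190:270,230:350]
A=cv2.resize(A[:,:,::-1],None,fx=4.8,fy=4.8,interpolation=cv2.INTER_CUBIC);B=cv2.resize(B[:,:,::-1],None,fx=3.3,fy=3.3,interpolation=cv2.INTER_CUBIC)
c=np.zeros((460,800,3),np.uint8);c[:456,:384]=A[:456];c[:B.shape[0],390:390+B.shape[1]]=B
cv2.imwrite('pics/crop1.png',c)
print(B.shape)
```

```text
(264, 396, 3)
```

View pics/crop1.png

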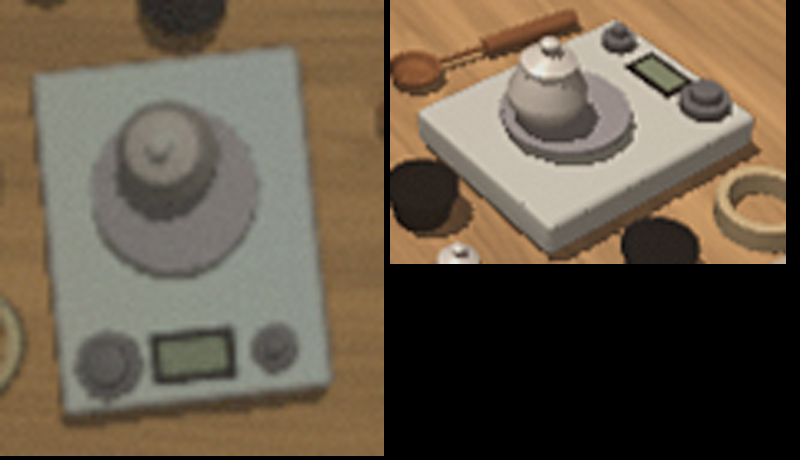

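The crop confirms it: the middle-sized pot stands off-centre on the steel pan (knob at crop px (158,152), pan centre about (176,190)). The large button is at (109,365) and the small one at (274,347). Next I'll convert these to world coordinates.

Run:
```python
from h import *
a=cam('top');b=cam('scene')
T=lambda u,v,z:onplane(a,170+u/4.8,155+v/4.8,z)
S=lambda u,v,z:onplane(b,230+(u-390)/3.3,190+v/3.3,z)
c=[T(*p,.04) for p in [(36,75),(294,47),(330,380),(66,412)]]
for p in c: print('corner',p.round(4))
m=np.mean(c,0);print('scale c',m.round(4),[np.linalg.norm(c[i]-c[i-1]).round(4) for i in range(4)])
e=(c[0]+c[1]-c[2]-c[3]);yaw=np.arctan2(e[1],e[0]);e2=c[0]+c[3]-c[1]-c[2];yaw2=np.arctan2(-e2[0],e2[1]);print('yaw',np.degrees([yaw,yaw2]))
R=np.array([[np.cos(yaw),-np.sin(yaw)],[np.sin(yaw),np.cos(yaw)]])
print('pan pred',m[:2]+R@[.025,0],'tare',m[:2]+R@[-.085,.055],'power',m[:2]+R@[-.085,-.055])
print('pan top',T(176,190,.056),'tare',T(109,365,.058),'power',T(274,347,.058),'knob',T(158,150,.134), 'belly',T(166,155,.085))
print('scene: pan',S(567,114,.056),'knob',S(551,46,.134),'belly',S(550,90,.085),'tare',S(707,92,.058))
print('dip2',T(183,10,.033),'cup1',onplane(a,250*.64,300*.64,.033),'spoon',onplane(a,401*.64,280*.64,.02),onplane(a,400*.64,340*.64,.02),'tape',onplane(a,254*.64,354*.64,.024))
```

```text
corner [0.6119 0.2145 0.04  ]
corner [0.6344 0.0426 0.04  ]
corner [0.4134 0.0131 0.04  ]
corner [0.3885 0.1864 0.04  ]
scale c [0.512  0.1142 0.04  ] [np.float64(0.2252), np.float64(0.1734), np.float64(0.223), np.float64(0.1751)]
yaw [7.38991614 7.83459997]
pan pred [0.53682208 0.11738003] tare [0.4206616  0.15777488] power [0.43480992 0.04868856]
pan top [0.53528387 0.11686796 0.056     ] tare [0.41974286 0.1567401  0.058     ] power [0.43386312 0.04959668 0.058     ] knob [0.55279173 0.12082415 0.134     ] belly [0.55510417 0.12104245 0.085     ]
scene: pan [0.53923541 0.12469619 0.056     ] knob [0.55931602 0.12449947 0.134     ] belly [0.55520889 0.12084911 0.085     ] tare [0.41988555 0.15930393 0.058     ]
dip2 [0.65912145 0.11832232 0.033     ] cup1 [0.542452   0.26939283 0.033     ] spoon [ 0.59220694 -0.03993021  0.02      ] [ 0.46779477 -0.04046035  0.02      ] tape [0.43219574 0.25847008 0.024     ]
```

{"fn": "carry_out", "kwargs": {
  "targets": [255,19,-36,1,2.5,255,19,-36,1,2.5,255,19,-36,1,2.5,255,19,-36,1,2.5,255,19,-36,1,2.5,255,19,-36,1,2.5,255,19,-36,1,2.5,255,19,-36,1,2.5,255,19,-36,1,2.5,255,19,-36,1,2.5,255,19,-36,1,2.5,255,19,-36,1,2.5,255,19,-36,1,2.5,255,19,-36,1,2.5,255,0,0,0,0,255,0,0,0,0],
  "newtons": 20
}}

```text
t: 1.95
eef_pos: [0.5265, 0.118, 0.2454]
tool_rot: [0.0, -0.106, 0.994, 0.0]
contact_force: [-0.3, 1.2, 0.4]
gripper_width: 0.003
grasp_force: 0.0
```

```bash
cat >> h.py <<'E'
from scipy.spatial.transform import Rotation as Rn
def wrist():
    o=bot.get_obs(); d=imaging.read_camera('wrist')
    q=o['tool_rot']; T=np.eye(4);T[:3,:3]=Rn.from_quat([q[1],q[2],q[3],q[0]]).as_matrix();T[:3,3]=o['eef_pos']
    d['pose']=T@d['tool_from_camera']; d['T']=T; return o,d
E
python3 - <<'E'
from h import *
o,d=wrist();print(o['t'],o['eef_pos'],d['T'][:3,:2],o['gripper_width'])
np.save('w1.npy',d['frame']);np.save('w1p.npy',d['pose'])
cv2.imwrite('pics/w1.png',cv2.resize(d['frame'][:,:,::-1],(800,600)))
E
```

```text
1.95 [0.52649657 0.11799882 0.24538174] [[-9.77564538e-01 -2.10636108e-01]
 [-2.10636091e-01  9.77564525e-01]
 [-1.09249920e-04  1.69264710e-04]] 0.0028987316835946703
```

View pics/w1.png

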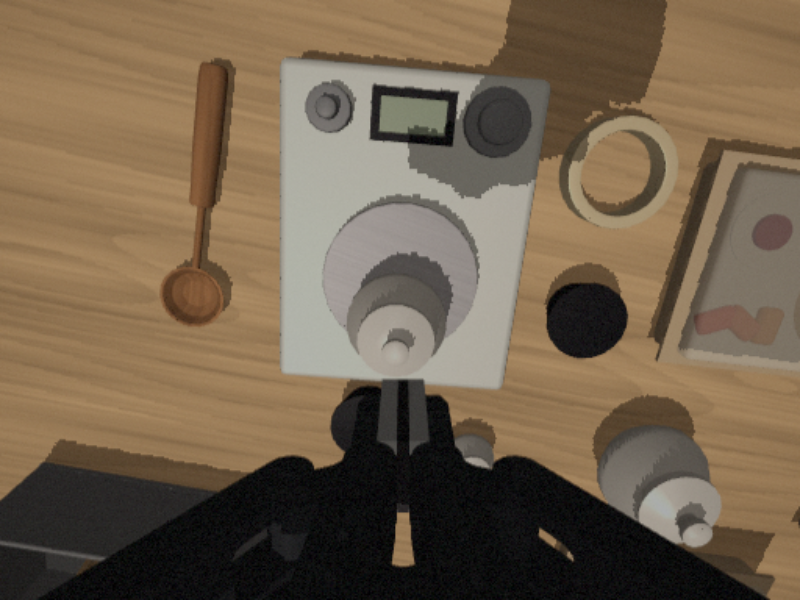

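The wrist view is clear: pan spans x 323–478 and its top edge is at y≈203; knob at (396,352), lid centre about (395,341), large button at (503,121), small button at (328,105). The closed fingertips are at (403,380).

```bash
cat >> h.py <<'E'
def lsq_circle(P):
    A=np.c_[2*P,np.ones(len(P))];s=np.linalg.lstsq(A,(P**2).sum(1),rcond=None)[0]
    return s[:2],np.sqrt(s[2]+s[0]**2+s[1]**2)
def radial(d,c,z,r0,r1,angs):
    """edge points of a level circle: strongest grey step along world radials"""
    g=cv2.GaussianBlur(cv2.cvtColor(d['frame'],cv2.COLOR_RGB2GRAY),(3,3),0).astype(np.float32)
    rs=np.arange(r0,r1,.0003);out=[]
    for t in np.radians(angs):
        uv=np.array([proj(d,[c[0]+r*np.cos(t),c[1]+r*np.sin(t),z]) for r in rs],np.float32)
        v=cv2.remap(g,uv[:,:1],uv[:,1:],cv2.INTER_LINEAR).ravel()
        k=6;D=np.abs(v[k:]-v[:-k]);i=D.argmax();r=rs[i]+k*.00015
        if D[i]>12: out.append((c[0]+r*np.cos(t),c[1]+r*np.sin(t)))
    P=np.array(out)
    for _ in range(4):
        cc,R=lsq_circle(P);e=np.abs(np.hypot(*(P-cc).T)-R);P=P[e<max(.0012,2*np.median(e))]
    cc,R=lsq_circle(P);return cc,R,len(P)
def fitlid(d,c):
    return radial(d,c,.1135,.017,.030,range(0,360,6))
E
python3 - <<'E'
from h import *
d=dict(frame=np.load('w1.npy'),pose=np.load('w1p.npy'),fov_y=63.171044572786826,cx=257.5168102051398,cy=195.7098983310156)
T=lambda u,v,z:onplane(d,u*.64,v*.64,z)
print('pan hand',lsq_circle(np.array([T(u,v,.056)[:2] for u,v in [(323,278),(478,283),(400,203),(345,228),(458,228)]])))
print('pan',radial(d,(.537,.119),.056,.046,.064,list(range(90,290,4))))
k=T(396,352,.134)[:2];print('knob',k,'lid hand',T(395,341,.1135))
print('lid',fitlid(d,k))
print('tare',T(503,121,.058),'power',T(328,105,.058))
c=[T(*p,.04)[:2] for p in [(281,60),(549,80),(502,388),(282,375)]];print(c,np.mean(c,0))
print('fingertip',T(403,380,.2454))
E
```

```text
pan hand (array([0.53773997, 0.11975542]), np.float64(0.054709741853014776))
pan (array([0.53213136, 0.11910357]), np.float64(0.05474479970810404), 44)
knob [0.55698008 0.12128054] lid hand [0.55895591 0.12081739 0.1135    ]
lid (array([0.5605415 , 0.12121708]), np.float64(0.02473740447344992), 41)
tare [0.41984087 0.16059611 0.058     ] power [0.43400732 0.05062687 0.058     ]
[array([0.4132554 , 0.01389162]), array([0.38801094, 0.18626967]), array([0.61101639, 0.21813862]), array([0.63673327, 0.04474596])] [0.512254   0.11576147]
fingertip [0.51734074 0.11662077 0.2454    ]
```

{"fn": "carry_out", "kwargs": {
  "targets": [255,34,3,0,-3.5,255,34,3,0,-3.5,255,33.5,3,0,0,255,0,0,0,0,255,0,0,-40,0,255,0,0,-40,0,255,0,0,-40,0,255,0,0,-30,0,255,0,0,-15,0,255,0,0,-9,0,255,0,0,0,0,255,0,0,0,0]
}}

```text
t: 3.2
eef_pos: [0.6286, 0.1284, 0.0728]
tool_rot: [0.001, -0.047, 0.999, 0.0]
contact_force: [0.4, -0.0, 0.3]
gripper_width: -0.0
grasp_force: 0.0
```

```bash
cat > m.py <<'E'
from h import *
import sys
o,d=wrist();print(o['t'],o['eef_pos'].round(4),o['contact_force'].round(2),np.degrees(np.arctan2(d['T'][1,0],d['T'][0,0])))
cv2.imwrite('pics/'+sys.argv[1]+'.png',cv2.resize(d['frame'][:,:,::-1],(800,600)))
import pickle;pickle.dump(d,open('d_'+sys.argv[1],'wb'))
E
python3 m.py w2
```

```text
3.2 [0.6286 0.1284 0.0728] [ 0.39 -0.04  0.31] -174.66577316386486
```

View pics/w2.png

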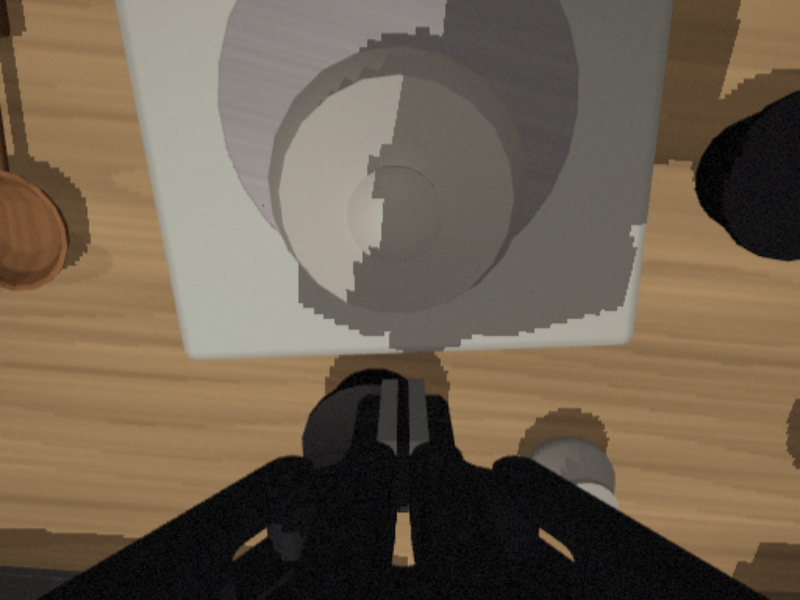

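The close view shows the lid spanning x 274–514 and y 74–313, the knob at about (396,213), and the pan's widest points at (218,88) and (578,88).

Run:
```python
from h import *
import pickle
d=pickle.load(open('d_w2','rb'));T=lambda u,v,z:onplane(d,u*.64,v*.64,z)[:2]
for z in (.111,.1135): print('lid',z,lsq_circle(np.array([T(*p,z) for p in [(274,195),(514,195),(393,313),(393,74),(470,103),(312,272)]])))
print('knob',T(396,212,.134),T(396,212,.131))
print('pan',lsq_circle(np.array([T(*p,.056) for p in [(218,88),(578,88),(262,212),(540,202),(232,20),(566,20)]])))
print('fingertip',T(403,380,.0728))
```

```text
lid 0.111 (array([0.55806844, 0.12040295]), np.float64(0.02476602923565083))
lid 0.1135 (array([0.55777145, 0.12041095]), np.float64(0.024174900879819307))
knob [0.55696198 0.12079006] [0.55737805 0.12079198]
pan (array([0.53672283, 0.11870181]), np.float64(0.053962505747870905))
fingertip [0.61934705 0.12796782]
```

{"fn": "carry_out", "kwargs": {
  "targets": [255,-6,-0.5,-1,0,255,-6,-0.5,0,0,255,-5,-0.4,0,0,255,-3,-0.2,0,0,255,-2,-0.2,0,0,255,-1,-0.1,0,0,255,-1,-0.1,0,0,255,-1,-0.1,0,0,255,-1,-0.1,0,0,255,-1,-0.1,0,0,255,-1,-0.1,0,0,255,-1,-0.1,0,0,255,-1,-0.1,0,0,255,-1,-0.1,0,0,255,-1,-0.1,0,0]
}}

```text
t: 4.75
eef_pos: [0.5957, 0.125, 0.0703]
tool_rot: [-0.0, -0.046, 0.999, 0.0]
contact_force: [0.7, 0.8, 0.1]
gripper_width: 0.001
grasp_force: 0.4
```

```bash
python3 m.py w3
```

```text
4.75 [0.5957 0.125  0.0703] [0.68 0.78 0.08] -174.6790457328672
```

View pics/w3.png

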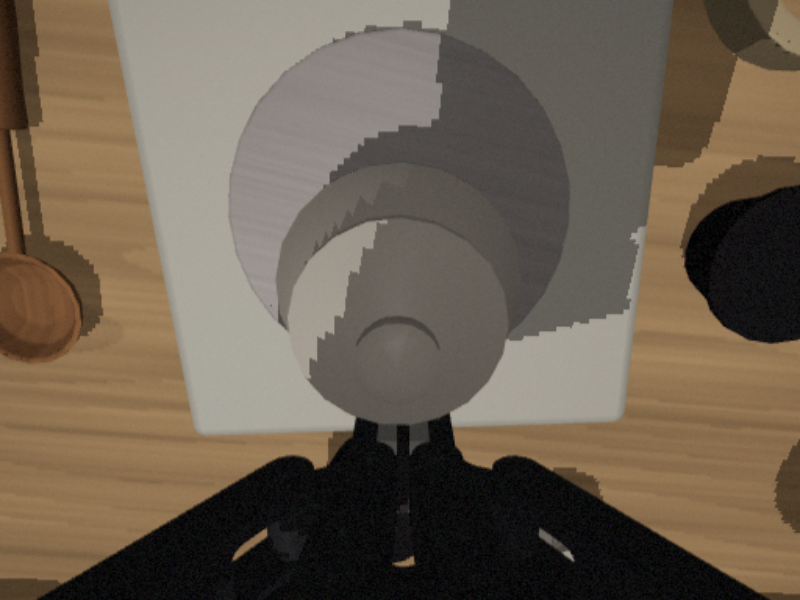

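The fingers are at the belly. The lid spans x 288–508 and y 217–425, the knob is at (398,360), and the pan shows left 229, right 570 and top about 28.

Run:
```python
from h import *
import pickle
d=pickle.load(open('d_w3','rb'));T=lambda u,v,z:onplane(d,u*.64,v*.64,z)[:2]
print('lid',lsq_circle(np.array([T(*p,.1125) for p in [(288,320),(508,320),(398,425),(398,217)]])))
print('knob',T(398,360,.133))
print('pan',lsq_circle(np.array([T(*p,.056) for p in [(229,195),(570,200),(400,29),(280,90),(524,90),(270,305)]])))
```

```text
lid (array([0.55223445, 0.1202585 ]), np.float64(0.02447186543877775))
knob [0.55032152 0.12025275]
pan (array([0.53685209, 0.11926854]), np.float64(0.053653553222992374))
```

{"fn": "carry_out", "kwargs": {
  "targets": [255,-1,-0.1,0,0,255,-1,-0.1,0,0,255,-1,-0.1,0,0,255,-1,-0.1,0,0,255,-1,-0.1,0,0,255,-1,-0.1,0,0,255,-1,-0.1,0,0,255,-1,0,0,0,255,-1,0,0,0,255,-1,0,0,0,255,-1,0,0,0,255,-1,0,0,0,255,-0.5,0,0,0,255,0,0,0,0]
}}

```text
t: 6.2
eef_pos: [0.5831, 0.1243, 0.0703]
tool_rot: [-0.0, -0.046, 0.999, 0.0]
contact_force: [0.7, 0.6, 0.9]
gripper_width: -0.001
grasp_force: 0.2
```

{"fn": "carry_out", "kwargs": {
  "targets": [255,1,0,0,0,255,1,0,0,0,255,4,0,0,0,255,8,0,0,0,255,10,0,0,0,255,0,0,0,0,255,0,0,0,0,255,0,0,0,0]
}}

```text
t: 7.0
eef_pos: [0.607, 0.1243, 0.0701]
tool_rot: [-0.0, -0.046, 0.999, -0.0]
contact_force: [-0.1, 0.3, 0.1]
gripper_width: -0.003
grasp_force: 0.0
```

```bash
python3 m.py w4
```

```text
7.0 [0.607  0.1243 0.0701] [-0.07  0.28  0.05] -174.68635294124888
```

View pics/w4.png

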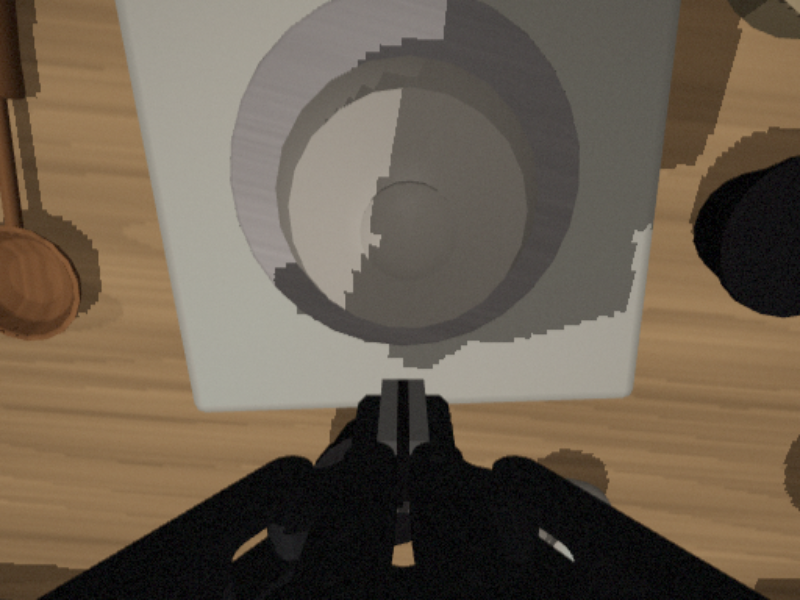

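The pot is now well inside the pan. The lid spans x 290–527 and y 86–327, the knob is at about (408,230), and the pan spans x 231–578 with its bottom edge at 344.

Run:
```python
from h import *
import pickle
d=pickle.load(open('d_w4','rb'));T=lambda u,v,z:onplane(d,u*.64,v*.64,z)[:2]
for z in(.1115,.1135):print('lid',lsq_circle(np.array([T(*p,z) for p in [(290,206),(527,206),(408,327),(408,86)]])))
print('knob',T(408,230,.132))
print('pan',lsq_circle(np.array([T(*p,.056) for p in [(231,165),(578,165),(405,344),(280,285),(530,290),(280,50),(528,45)]])))
```

```text
lid (array([0.53873024, 0.11939692]), np.float64(0.024583436717167877))
lid (array([0.53844737, 0.11934557]), np.float64(0.024100587456890626))
knob [0.53816784 0.11902223]
pan (array([0.53772076, 0.11908857]), np.float64(0.05356824721533575))
```

Pot and pan centre agree to about 1.5 mm, so I'll go to the large button, estimated at (0.420, 0.160).

{"fn": "carry_out", "kwargs": {
  "targets": [255,2,0,40,0,255,0,0,45,0,255,0,0,45,0,255,-37,7,0,0,255,-38,7,0,0,255,-38,7,0,0,255,-38,7.5,0,0,255,-38,7.5,0,0,255,0,0,0,0,255,0,0,-40,0,255,0,0,-40,0,255,0,0,-35,0,255,0,0,0,0,255,0,0,0,0]
}}

```text
t: 8.45
eef_pos: [0.4206, 0.1601, 0.0856]
tool_rot: [-0.0, -0.046, 0.999, -0.0]
contact_force: [0.0, -1.3, -0.1]
gripper_width: 0.005
grasp_force: 0.0
```

```bash
python3 m.py w5
python3 - <<'E'
from h import *
import pickle
b=cam('scene');d=pickle.load(open('d_w5','rb'))
B=cv2.resize(b['frame'][180:280,230:350,::-1],None,fx=3.3,fy=3.3,interpolation=cv2.INTER_CUBIC)
W=cv2.resize(d['frame'][:,:,::-1],(400,300));c=np.zeros((330,800,3),np.uint8);c[:,:396]=B;c[:300,400:]=W;cv2.imwrite('pics/c5.png',c)
E
```

```text
8.45 [0.4206 0.1601 0.0856] [ 0.04 -1.29 -0.08] -174.70259939150486
```

View pics/c5.png

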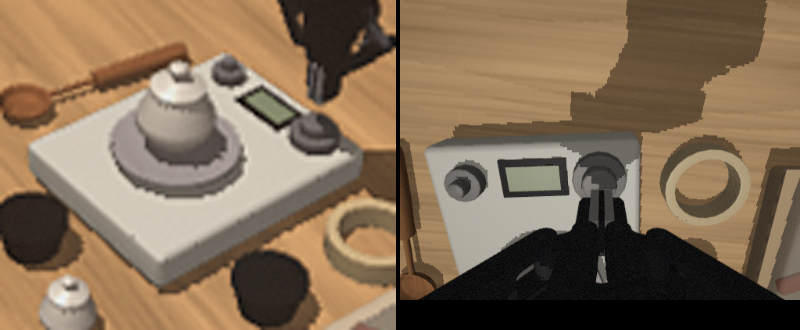

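The pot stands in the middle of the pan, and the tips are over the large button. Pressing now.

{"fn": "carry_out", "kwargs": {
  "targets": [255,0,0,-20,0,255,0,0,-6,0,255,0,0,-2,0,255,0,0,-2,0,255,0,0,-2,0,255,0,0,-1,0,255,0,0,-0.7,0,255,0,0,0,0,255,0,0,0,0]
}}

```text
t: 9.45
eef_pos: [0.4213, 0.1609, 0.0552]
tool_rot: [0.001, -0.046, 0.999, 0.001]
contact_force: [-11.1, -3.0, 46.6]
gripper_width: -0.0
grasp_force: 23.3
```

{"fn": "carry_out", "kwargs": {
  "targets": [255,0,0,3,0,255,0,0,0,0,255,0,0,0,0]
}}

```text
t: 9.75
eef_pos: [0.4211, 0.1609, 0.0559]
tool_rot: [0.001, -0.046, 0.999, 0.001]
contact_force: [-1.9, -1.2, 14.9]
gripper_width: 0.005
grasp_force: 6.9
```

{"fn": "carry_out", "kwargs": {
  "targets": [255,0,0,2,0,255,0,0,0,0,255,0,0,0,0]
}}

```text
t: 10.05
eef_pos: [0.4211, 0.1608, 0.057]
tool_rot: [0.001, -0.046, 0.999, 0.0]
contact_force: [1.5, 1.5, 3.1]
gripper_width: -0.003
grasp_force: 1.7
```

{"fn": "carry_out", "kwargs": {
  "targets": [255,0,0,2,0,255,0,0,0,0,255,0,0,0,0]
}}

```text
t: 10.35
eef_pos: [0.4203, 0.1604, 0.0586]
tool_rot: [0.0, -0.046, 0.999, 0.0]
contact_force: [2.0, 0.7, 4.4]
gripper_width: -0.001
grasp_force: 1.3
```

{"fn": "carry_out", "kwargs": {
  "targets": [255,0,0,4,0,255,0,0,0,0,255,0,0,0,0]
}}

```text
t: 10.65
eef_pos: [0.4194, 0.1598, 0.0623]
tool_rot: [-0.001, -0.046, 0.999, -0.0]
contact_force: [-0.3, -0.6, -0.2]
gripper_width: 0.001
grasp_force: 0.0
```

{"fn": "carry_out", "kwargs": {
  "targets": [255,0,0,-1.5,0,255,0,0,0,0,255,0,0,0,0]
}}

```text
t: 10.95
eef_pos: [0.4197, 0.16, 0.0609]
tool_rot: [-0.001, -0.046, 0.999, -0.0]
contact_force: [-1.6, -0.4, 1.7]
gripper_width: 0.001
grasp_force: 0.8
```

{"fn": "carry_out", "kwargs": {
  "targets": [255,0,0,-1,0,255,0,0,0,0,255,0,0,0,0]
}}

```text
t: 11.25
eef_pos: [0.42, 0.1602, 0.06]
tool_rot: [-0.0, -0.046, 0.999, -0.0]
contact_force: [-1.8, -0.4, 2.3]
gripper_width: 0.004
grasp_force: 1.0
```

{"fn": "carry_out", "kwargs": {
  "targets": [255,0,0,-1,0,255,0,0,0,0,255,0,0,0,0]
}}

```text
t: 11.55
eef_pos: [0.4202, 0.1603, 0.0591]
tool_rot: [-0.0, -0.046, 0.999, -0.0]
contact_force: [-0.8, -1.0, 2.6]
gripper_width: -0.002
grasp_force: 1.2
```

```bash
python3 m.py w6; python3 -c "
from h import *
z=[bot.get_obs() for _ in range(1)];print(z[0]['contact_force'],z[0]['torque'])"
```

```text
11.55 [0.4202 0.1603 0.0591] [-0.77 -0.98  2.59] -174.68557930933025
[-1.10609317 -1.37373669  3.54123956] [-0.27629124  0.33627736 -0.01212124]
```

The force profile is consistent: spring contact starts at a TCP height of about 0.062 and the hard stop is at about 0.056. That is the full 6 mm travel, so the button went all the way down. Retracting straight up and checking.

{"fn": "carry_out", "kwargs": {
  "targets": [255,0,0,5,0,255,0,0,35,0,255,0,0,45,0,255,0,0,45,0,255,0,0,20,0,255,0,0,0,0,255,0,0,0,0,255,0,0,0,0]
}}

```text
t: 12.4
eef_pos: [0.4195, 0.16, 0.2081]
tool_rot: [-0.001, -0.046, 0.999, -0.0]
contact_force: [-0.0, 0.3, -0.5]
gripper_width: -0.001
grasp_force: 0.0
```

Run:
```python
from h import *
a=cam('top');b=cam('scene')
A=cv2.resize(a['frame'][155:250,170:250,::-1],None,fx=4.8,fy=4.8,interpolation=cv2.INTER_CUBIC);B=cv2.resize(b['frame'][190:270,230:350,::-1],None,fx=3.3,fy=3.3,interpolation=cv2.INTER_CUBIC)
c=np.zeros((460,800,3),np.uint8);c[:456,:384]=A;c[:264,390:786]=B
cv2.imwrite('pics/c7.png',c);print(bot.get_obs()['eef_pos'],bot.get_obs()['contact_force'])
```

```text
[0.41951125 0.15995785 0.20790767] [-0.43262736  0.16721709  0.01108616]
```

View pics/c7.png

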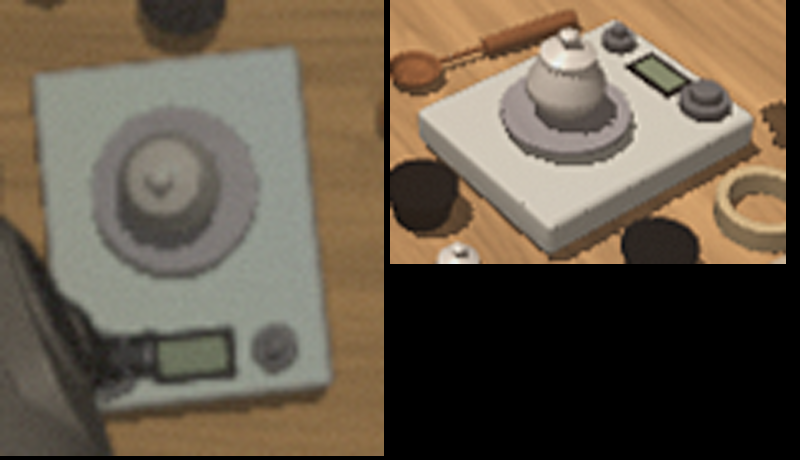

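The pot stands upright in the middle of the pan (knob at (159,180) in the top crop). Both buttons look up and nothing touches the arm.

```bash
python3 -c "
from station import bot
print(bot.hand_in())"
```

```text
the job is handed in; nothing more can be done
None
```

The job is handed in: the pot stands within about 1.5 mm of the pan's centre (my own camera measurement), the large button was pressed fully and came back up, and the arm is clear; no verdict came back.

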